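# Tip two crates, find the stamped one, push it to the dispatch line

## Robot

A 6-joint arm with a two-finger parallel gripper is mounted at the origin on a cart in front of the work surface, level with it; the furniture and walls round the work are solid. World frame = base frame: x ahead of the robot, y to its left, z up, the work surface at z = 0. Lengths are in m, angles in rad, forces in N, time in s.
With the tool pointing down it reaches from about 0.25 to 0.725 m from the base axis. Payload 9.7 kg.
Tool frame: the origin (TCP) lies on the centre line of the jaws, within the pads' length; the fingertips stand 19 mm ahead of it and the grasp point (between the pads) is the TCP; z points along the fingers, y is the direction in which the jaws open and shut (so a half turn about z gives the same grasp; the last joint's range is limited). The gripper opens to 85 mm and grips with 20 to 120 N. Pads are 22 mm wide; open, the fingers measure 114 mm over their backs; the gripper's body (76 mm by 85 mm) begins 54 mm behind the grasp point. The pads swing forward as they close: fully open they stand 13 mm farther back than shut.
Start: joints at [-1.261, 0.087, 0.176, 1.66, 0, 1.571], TCP at [0.168, -0.524, 0.25] pointing down, gripper open.
Joint ranges: [-3.13, 3.13], [-0.85, 1.81], [-1.15, 1.24], [-2.2, 2.28], [-1.44, 1.52], [-3.14, 3.14]. Speed limits (rad/s): [2.22, 2.22, 2.57, 3.14, 3.14, 3.14].

## Interface

Orientations are given as a unit quaternion [x, y, z, w].
In Python, from cell import r, camera, calibration, workorder gives the robot as it stands.
- The arm moves only by the shell command python3 -m creep 'ROWS' [OPENING] [FORCE]. ROWS is JSON, a list of rows, each an object with "offset": the shift along the tool's x, y, z in mm, a list of three; "turn": the turn about the tool's z in rad. In form: [{"offset": [x, y, z], "turn": turn}, ...]. A call has 1 to 20 rows; each row is the pose to reach, as a shift and turn from the pose commanded when the call began, along the tool's axes at that moment; what a row does not reach only later rows make up. A row lasts 1/8 s, in which the tool goes at most 62.5 mm and 10.7 degrees, less where a joint would pass 70% of its speed; a pose out of reach is approached as far as the arm can. A call with a gripper value outside its range is refused whole. OPENING is the closure, from 0 (fully open) to 1 (shut), set as the call begins (- or left out, the last holds). The fingers move at their own pace and stop on an object; FORCE is the grip in N (left out, the last holds). Time passes only in rows, so rows that repeat a pose let the fingers close. It gives the time, the measured TCP pose, the force and the opening at its end, in the units of the state.
- r.sense(): the state, without advancing time (a new reading comes with each control period).
- camera(name): name is "scene" or "top" or "wrist"; returns (picture, depth): 480x640x3 uint8, red, green, blue; 480x640 float32, m along the optical axis (not along the pixel's ray), 0 where there is no reading.
- calibration(name): a dict with "K" (3x3 intrinsics, pixels), "camera_from_world" (4x4, takes a point from world to camera coordinates); the wrist camera has in their place "hand_eye" (4x4, takes a point from camera to tool coordinates, whose origin is the TCP and whose axes are the flange's). Camera axes: x right, y up, looking along -z (the intrinsics and any distortion apply to the point x, -y, -z); pixel columns grow to the right and rows downward; lengths in m; the calibration is good to about 2 mm. The wrist camera is an equidistant fisheye: a pixel r from the principal point sees the ray r / f radians off the axis. A picture is of the moment at which its call begins: read the wrist's pose just before it. calibration takes no time and is no camera call.
- workorder.job_done(): hands the job in, once; it reports no verdict.
The state is a dict: "clock": time; "qpos": joint angles; "qvel": joint speeds; "tau": joint torques, N m; "ee_pos": TCP position; "orientation": TCP orientation; "force": force on the tool from outside, world axes, zero at the start; "moment": the same for the moment, N m; "grip_width": opening from 0.0 (shut) to 1.0 (fully open).
Only numpy, scipy, OpenCV 4.12 (cv2) and the standard library are available. Lean on these libraries where they do the work, as an engineer would, in place of code of your own. Each camera call takes 0.05 s, during which the arm holds its last target.

## Task

Two crates stand upright in front of you: with your fingertips tip both over backwards, away from you, so that each lies on its back with its underside facing you. Only when both lie so, push the one with the blue ink stamp on its underside, still lying on its back, along the board until its lid sits flat against the wooden cleat of the dispatch line, and leave the other one lying short of the line. Do not pick up either crate, and leave the waiting crate and the other loose things where they are.

Things in the scene. Friction and masses are not known exactly. Their poses are not given: they have to be found in the camera images.
- crate_a: closed pine crate, two black straps, blue ink stamp underneath, 70 (x) x 110 (y) x 105 high (z) mm, 0.3-0.65 kg; origin: centre of underside. Starts upright, x pointing away from robot (yaw within 0.15 rad). Pushed slowly near the top of its near face it tips about its far lower edge (balance 34 deg); pushed low it slides. Fallen over away from the robot: 70 high, x axis down, z axis away from robot
- crate_b: closed pine crate, two black straps, plain underneath, else alike, 70 (x) x 110 (y) x 105 high (z) mm, 0.3-0.65 kg; origin: centre of underside. Starts upright, x pointing away from robot (yaw within 0.15 rad). Pushed slowly near the top of its near face it tips about its far lower edge (balance 34 deg); pushed low it slides. Fallen over away from the robot: 70 high, x axis down, z axis away from robot
- stamp (a point): (hidden until crate_a is tipped; crate_a may stand left or right) middle of the blue ink stamp, a ring 54 mm across with a tick in it, at the centre of crate_a's underside; same axes as crate_a
- crate_a_middle (a point): centre of volume of crate_a, 52.5 mm above its underside
- crate_b_middle (a point): centre of volume of crate_b, 52.5 mm above its underside
- crate_a_lid (a point): centre of the top (lid) face of crate_a, 105 mm from its underside
- crate_b_lid (a point): centre of the top (lid) face of crate_b, 105 mm from its underside
- cleat: the dispatch line: an oak cleat screwed to the board beyond the crates, 32 (x) x 560 (y) x 28 high (z) mm, blue tape stuck along its near foot; origin at the centre of its underside, x pointing away from the robot, square to its length (turned up to 0.04 rad)
- cleat_face (a point): middle of the cleat's near face at board height, 16 mm nearer the robot than the cleat's origin; same axes: x points from the near side into the cleat, y along it to the left. The lid face must come against this face
- board: plywood bench board lying on the worktop under the crates and the cleat, 360 (x) x 585 (y) x 9 thick (z) mm; its top, on which the crates stand and slide, is at z = 0.009; origin at the centre of its underside
- crate_waiting: a third crate of the same make, already checked: it lies on its back at the left end of the cleat, lid against it, stamped underside facing the robot; 105 (x) x 110 (y) x 70 high (z) mm, origin at the centre of its footprint. Leave it alone
- sanding_block: brown sanding block, 65 x 101 x 32 mm, near left; origin under its centre. Leave alone
- tape_measure: black and yellow tape measure standing on edge, 35 x 70 x 60 mm, right of the crates; origin under its centre. Leave alone
- screwdriver: green screwdriver lying flat, 26 x 172 x 23 mm, near right; origin under its centre. Leave alone

How it is judged:
By the outcome, as a careful person would: the job done as asked, in the order asked, and still so for the second after the job is handed in, with the robot touching nothing.
It also fails if it takes over 51 s, if anything falls off the work surface, if the arm or the gripper's body presses on something with over 40 N, if the wrist force passes 120 N, or if a joint passes its speed limit or range.

## Working session

There is one attempt and no reset: what is moved stays moved. The work goes in short steps, Python scripts to look and compute and a shell command to move; the robot and the scene stay as the last step left them, time stands still between calls to the robot, and variables do not carry over. Pictures are saved under pics/ and viewed, and the job is handed in when it is done.

```bash
ls; mkdir -p pics
python3 - <<'E'
from cell import r,camera,calibration
import cv2
print(r.sense())
for n in ("scene","top"):
    p,d=camera(n); cv2.imwrite(f"pics/{n}0.png",p[:,:,::-1])
    import numpy as np; np.savez(f"pics/{n}0.npz",p=p,d=d)
    print(n,calibration(n))
print(calibration("wrist"))
E
```

```text
pics
{'clock': 0.0, 'qpos': array([-1.26100790e+00,  8.74599025e-02,  1.75082439e-01,  1.65979343e+00,
        2.14405191e-05,  1.57081729e+00]), 'qvel': array([-0.00038674, -0.00055468, -0.00039747,  0.00039818, -0.0002819 ,
       -0.00163394]), 'tau': array([ 3.14340659e-04, -5.20391786e+01,  4.64799964e+01,  1.65549136e-02,
        6.01952229e-05, -8.88025866e-07]), 'ee_pos': array([ 0.16761029, -0.52360925,  0.24955662]), 'orientation': array([ 9.88029241e-01,  1.54265181e-01, -9.54461674e-05, -6.80707377e-04]), 'force': array([-0.00564902, -0.46618368,  0.04881912]), 'moment': array([-0.00345628, -0.02867117,  0.02358374]), 'grip_width': 0.9957090890623417}
scene {'K': array([[508.72846164,   0.        , 314.10207662],
       [  0.        , 508.72846164, 243.16813376],
       [  0.        ,   0.        ,   1.        ]]), 'camera_from_world': array([[ 0.9984327 , -0.05277675, -0.01862118, -0.53680244],
       [ 0.04233018,  0.4944959 ,  0.86814858, -0.11163421],
       [-0.03660997, -0.86757617,  0.49595493, -1.16941461],
       [ 0.        ,  0.        ,  0.        ,  1.       
[... 252 characters left out ...]

       [ 0.98213528,  0.00723489,  0.18803711, -0.53565793],
       [-0.18801131, -0.00410118,  0.9821583 , -1.62468886],
       [ 0.        ,  0.        ,  0.        ,  1.        ]])}
{'K': array([[371.64829954,   0.        , 314.97327651],
       [  0.        , 371.64829954, 240.49814118],
       [  0.        ,   0.        ,   1.        ]]), 'hand_eye': array([[ 6.30741916e-04,  9.59437463e-01,  2.81920836e-01,
         7.16625892e-02],
       [ 9.99999611e-01, -4.31482428e-04, -7.68872808e-04,
        -2.60907213e-04],
       [-6.16041489e-04,  2.81921211e-01, -9.59437362e-01,
        -1.22967071e-01],
       [ 0.00000000e+00,  0.00000000e+00,  0.00000000e+00,
         1.00000000e+00]])}
```

View pics/scene0.png

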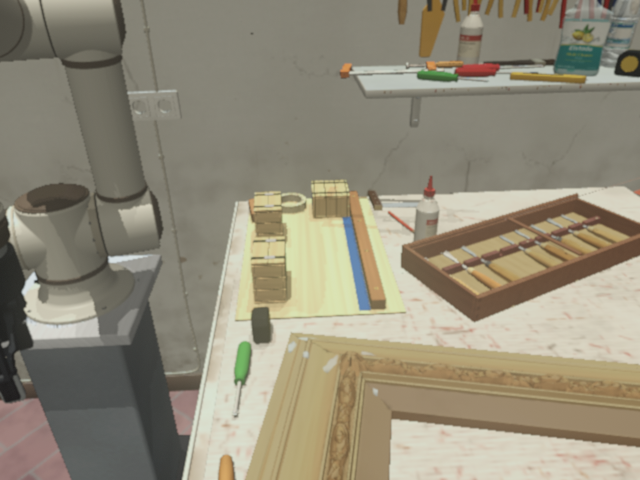

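View pics/top0.png

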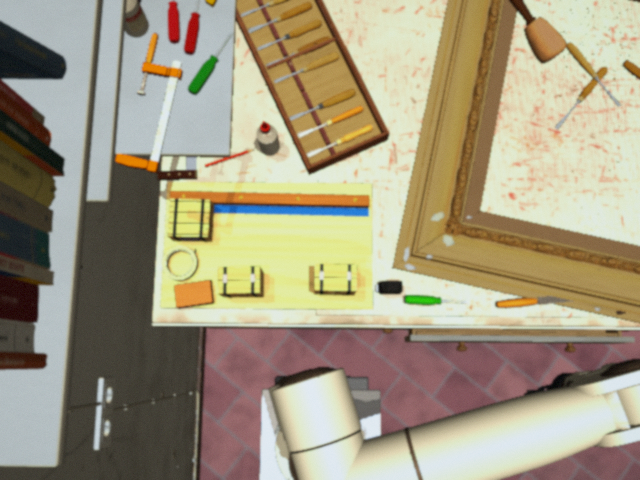

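The top view shows the left crate near pixel (241,281), the right crate at (334,278), the cleat from (170,199) to (368,199), the waiting crate at (189,220), a tape ring at (182,264), the sanding block at (194,293) and the tape measure at (390,287). Next I measure them.

```bash
cat > h.py <<'E'
import numpy as np,cv2
from cell import calibration
def cloud(n,d):
    c=calibration(n);K=c["K"];T=c["camera_from_world"]
    v,u=np.mgrid[:480,:640]
    X=(u-K[0,2])/K[0,0]*d;Y=-(v-K[1,2])/K[1,1]*d
    P=np.stack([X,Y,-d,],-1)
    return (P-T[:3,3])@T[:3,:3]
def proj(n,p):
    c=calibration(n);K=c["K"];T=c["camera_from_world"]
    q=np.asarray(p)@T[:3,:3].T+T[:3,3]
    return np.stack([K[0,0]*q[...,0]/-q[...,2]+K[0,2],K[1,1]*-q[...,1]/-q[...,2]+K[1,2]],-1)
def rect(pts):
    (c,s,a)=cv2.minAreaRect((pts[:,:2]*1000).astype(np.float32)); return np.round(c,1),np.round(s,1),round(a,2)
E
python3 - <<'E'
from h import *
z=np.load("pics/top0.npz");W=cloud("top",z["d"])
print("board z",np.median(W[240:255,250:300,2]))
for nm,(u0,u1,v0,v1),(zl,zh) in [("left",(212,270,258,302),(.10,.13)),("right",(300,362,256,300),(.10,.13)),("wait",(160,218,192,246),(.07,.09)),("cleat",(215,380,188,212),(.032,.045)),("sand",(168,220,275,310),(.025,.05)),("tape",(375,410,275,300),(.05,.08)),("ring",(160,205,245,283),(.013,.06)),("screw",(400,470,290,310),(.008,.04)),("board",(150,380,180,312),(.004,.0135))]:
    w=W[v0:v1,u0:u1].reshape(-1,3); w=w[(w[:,2]>zl)&(w[:,2]<zh)]
    print(nm,len(w),"z",np.round(np.median(w[:,2]),4),rect(w),np.round(w.min(0),3),np.round(w.max(0),3))
E
python3 - <<'E'
from h import *
z=np.load("pics/top0.npz")["p"]
cv2.imwrite("pics/top0c.png",cv2.resize(z[170:320,140:430,::-1],None,fx=2.7,fy=2.7,interpolation=2))
E
```

```text
board z 0.008317526053920866
left 1165 z 0.1134 (array([427.7, 213.7]), array([ 72.2, 110.8]), 2.2) [0.392 0.158 0.1  ] [0.465 0.27  0.124]
right 1139 z 0.1135 (array([436.3, -37.1]), array([107.5,  70.7]), 89.98) [ 0.401 -0.091  0.1  ] [0.472 0.017 0.125]
wait 1535 z 0.0782 (array([600.8, 360.2]), array([112. , 107.5]), 89.78) [0.547 0.304 0.07 ] [0.655 0.416 0.09 ]
cleat 1442 z 0.0368 (array([666.8,  84.5]), array([432. ,  34.5]), 89.03) [ 0.647 -0.131  0.032] [0.687 0.3   0.045]
sand 976 z 0.0377 (array([413. , 355.9]), array([ 94.6, 113.7]), 8.81) [0.36  0.294 0.025] [0.451 0.419 0.05 ]
tape 255 z 0.0599 (array([ 419.2, -189.2]), array([32.6, 56.9]), 0.4) [ 0.403 -0.218  0.05 ] [ 0.436 -0.161  0.073]
ring 694 z 0.03 (array([483.9, 379. ]), array([107.8, 122.6]), 0.02) [0.43  0.318 0.013] [0.538 0.44  0.046]
screw 545 z 0.0208 (array([ 391.1, -311.6]), array([ 52.5, 191.4]), 0.42) [ 0.364 -0.407  0.008] [ 0.418 -0.216  0.04 ]
board 14444 z 0.0085 (array([543.3, 159. ]), array([374.8, 645.6]), 0.4) [ 0.354 -0.163  0.004] [0.733 0.483 0.013]
```

View pics/top0c.png

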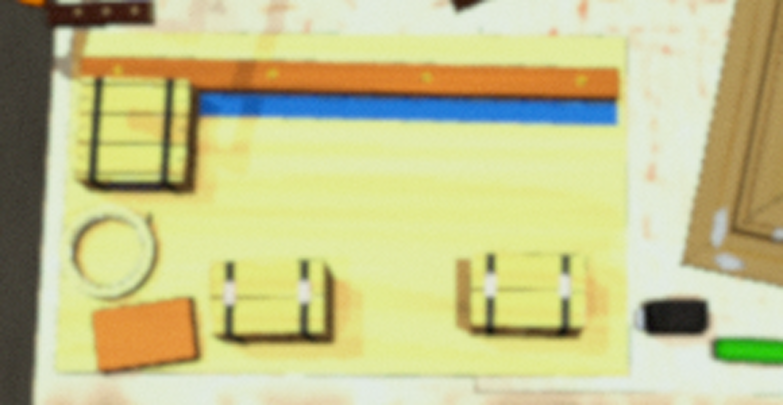

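```bash
python3 -m creep '[{"offset":[50,-68,0],"turn":-0.18},{"offset":[100,-136,0],"turn":-0.36},{"offset":[150,-204,0],"turn":-0.54},{"offset":[200,-272,0],"turn":-0.72},{"offset":[250,-340,0],"turn":-0.9},{"offset":[303,-414,0],"turn":-1.08}]' 0.5; python3 -c "
from cell import r;print(r.sense()['qpos'])"
```

```text
clock: 0.85
ee_pos: [0.2868, -0.1664, 0.2501]
orientation: [0.767, 0.642, 0.0, 0.0]
force: [1.3, 0.1, -0.1]
grip_width: 0.502
[-5.25949211e-01 -4.29575557e-01 -2.69180547e-01  1.73071983e+00
  1.17696197e-04  1.22083358e+00]
```

```bash
python3 -m creep '[{"offset":[15,2,0],"turn":-0.18},{"offset":[30,4,0],"turn":-0.36},{"offset":[45,7,0],"turn":-0.54},{"offset":[60,9,20],"turn":-0.72},{"offset":[75,11,40],"turn":-0.9},{"offset":[90,13,60],"turn":-1.08},{"offset":[105,15,80],"turn":-1.26},{"offset":[115,17,100],"turn":-1.44},{"offset":[120,18,110],"turn":-1.62},{"offset":[120,18,120],"turn":-1.74},{"offset":[120,18,120],"turn":-1.74}]'
python3 - <<'E'
from cell import r,camera
import cv2,numpy as np
s=r.sense();print(s['ee_pos'],s['orientation'],s['force'])
p,d=camera("wrist");cv2.imwrite("pics/w1.png",p[:,:,::-1])
E
```

```text
clock: 2.22
ee_pos: [0.3256, -0.0533, 0.1296]
orientation: [0.006, 1.0, 0.0, -0.001]
force: [0.2, 0.2, -0.6]
grip_width: 0.496
[ 0.3256149  -0.05329307  0.12958506] [ 6.21374173e-03  9.99980433e-01  1.17719872e-04 -7.12955580e-04] [ 0.1599299   0.15216266 -0.57884248]
```

View pics/w1.png

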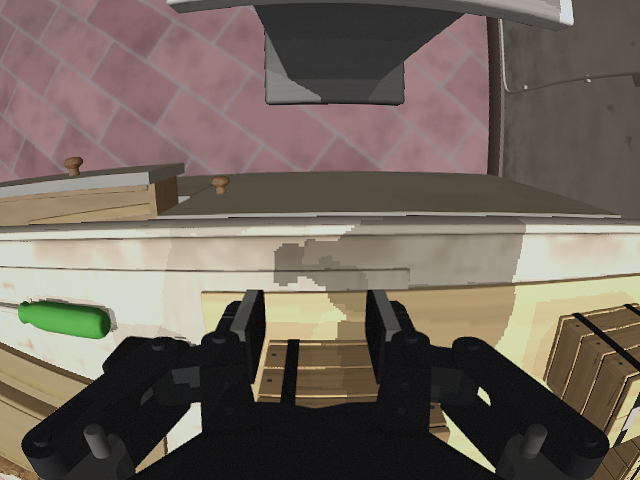

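The wrist view looks mostly back to the robot. The right crate's near face is between the fingers near (320,380), and the left crate is at (600,360). I move up to the right crate's near face.

```bash
python3 -m creep '[{"offset":[-10,17,15],"turn":-0.012},{"offset":[-35,17,15],"turn":-0.012},{"offset":[-52,17,15],"turn":-0.012},{"offset":[-52,17,15],"turn":-0.012}]'
python3 - <<'E'
from cell import r
s=r.sense();print(s['ee_pos'],s['orientation'],s['force'])
E
```

```text
clock: 2.78
ee_pos: [0.3788, -0.0371, 0.1155]
orientation: [0.001, 1.0, 0.0, -0.0]
force: [-0.1, 0.4, -0.4]
grip_width: 0.498
[ 0.37882384 -0.03711156  0.11548423] [ 1.02061651e-03  9.99999466e-01  1.23242023e-05 -1.58834522e-04] [-0.0737527   0.36788861 -0.4370404 ]
```

```bash
python3 -m creep '[{"offset":[-8,0,0],"turn":0},{"offset":[-14,0,0],"turn":0},{"offset":[-20,0,-3],"turn":0},{"offset":[-26,0,-7],"turn":0}]'
python3 - <<'E'
from cell import r,camera
import cv2,numpy as np
s=r.sense();print(s['ee_pos'],s['force'])
p,d=camera("scene");cv2.imwrite("pics/s2.png",cv2.resize(p[170:330,210:410,::-1],None,fx=3.5,fy=3.5))
E
```

```text
clock: 3.28
ee_pos: [0.4044, -0.0371, 0.1226]
orientation: [0.0, 1.0, -0.0, -0.0]
force: [-2.0, -0.2, 0.5]
grip_width: 0.5
[ 0.40444771 -0.03713201  0.12262085] [-2.02627922 -0.23241977  0.52162067]
```

View pics/s2.png

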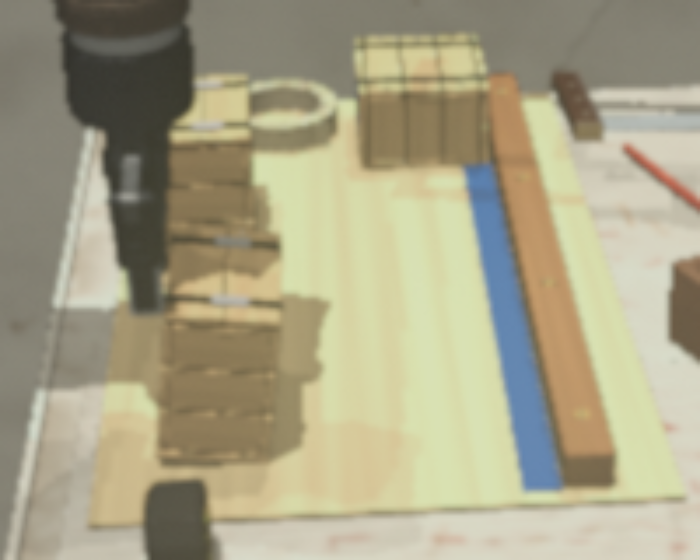

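The crate leans slightly with its far lower edge at (275,460) staying put, at 2 N of force. I continue along the arc.

```bash
python3 -m creep '[{"offset":[-7,0,-4],"turn":0},{"offset":[-14,0,-7],"turn":0},{"offset":[-21,0,-10],"turn":0},{"offset":[-28,0,-12],"turn":0},{"offset":[-35,0,-14],"turn":0},{"offset":[-42,0,-15],"turn":0},{"offset":[-48,0,-15],"turn":0},{"offset":[-54,0,-16],"turn":0},{"offset":[-60,0,-16],"turn":0}]'
python3 - <<'E'
from cell import r,camera
import cv2,numpy as np
s=r.sense();print(s['ee_pos'],s['force'])
p,d=camera("scene");cv2.imwrite("pics/s3.png",cv2.resize(p[170:330,210:410,::-1],None,fx=3.5,fy=3.5))
E
```

```text
clock: 4.45
ee_pos: [0.4647, -0.037, 0.1383]
orientation: [-0.0, 1.0, 0.0, 0.0]
force: [-0.3, 0.1, 0.4]
grip_width: 0.501
[ 0.46470826 -0.03702072  0.13830091] [-0.29626751  0.11181991  0.39643649]
```

View pics/s3.png

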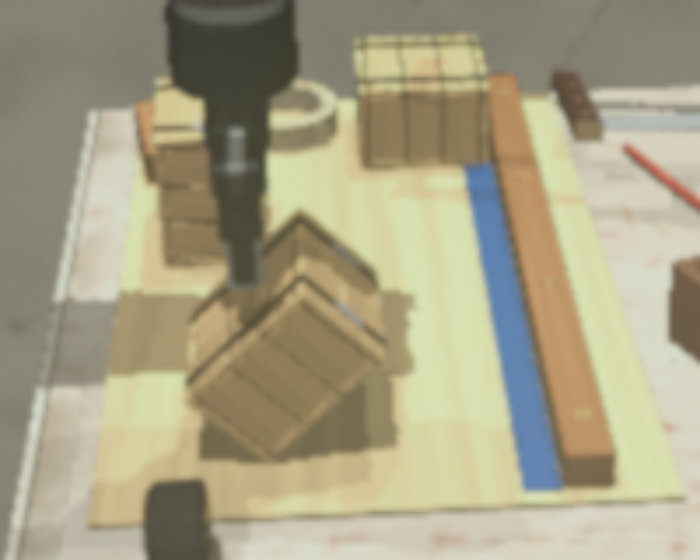

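The crate is past balance (about 45°) and falling clear of the fingers. I retreat and go across to the left crate.

```bash
python3 -m creep '[{"offset":[40,0,-20],"turn":0},{"offset":[90,0,-20],"turn":0},{"offset":[115,30,-20],"turn":0.03},{"offset":[115,85,-20],"turn":0.035},{"offset":[115,140,-20],"turn":0.035},{"offset":[115,195,-10],"turn":0.035},{"offset":[115,235,5],"turn":0.035},{"offset":[105,251,23],"turn":0.035},{"offset":[97,251,23],"turn":0.035},{"offset":[97,251,23],"turn":0.035}]'
python3 - <<'E'
from cell import r,camera
import cv2,numpy as np
s=r.sense();print(s['ee_pos'],s['orientation'],s['force'])
p,d=camera("scene");cv2.imwrite("pics/s4.png",cv2.resize(p[170:330,210:410,::-1],None,fx=3.5,fy=3.5))
E
```

```text
clock: 5.75
ee_pos: [0.3677, 0.2134, 0.1158]
orientation: [0.018, 1.0, -0.0, -0.0]
force: [-0.5, -0.2, 0.4]
grip_width: 0.5
[0.36766307 0.21344574 0.11576189] [ 1.77172384e-02  9.99843034e-01 -7.94501156e-05 -1.26760117e-05] [-0.54040345 -0.17768223  0.43777425]
```

View pics/s4.png

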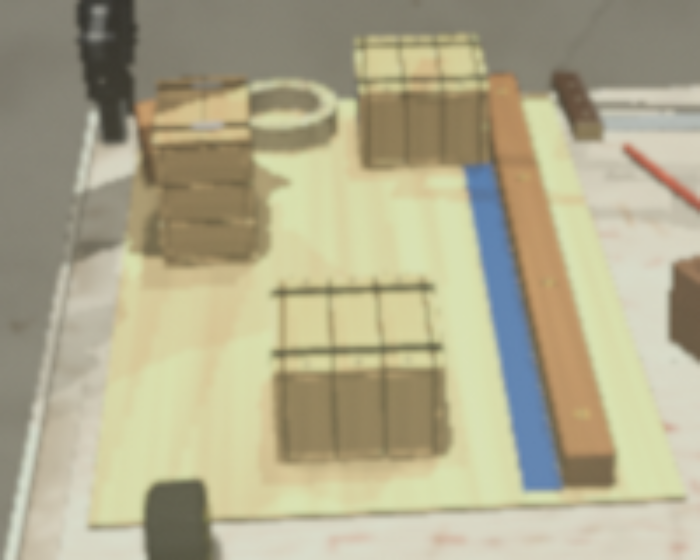

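The right crate lies flat on its back at (280–445, 285–460). Now I tip the left one the same way.

```bash
python3 -m creep '[{"offset":[-10,0,0],"turn":0},{"offset":[-16,0,0],"turn":0},{"offset":[-22,0,-1],"turn":0},{"offset":[-28,0,-4],"turn":0},{"offset":[-34,0,-8],"turn":0},{"offset":[-41,0,-12],"turn":0},{"offset":[-48,0,-15],"turn":0},{"offset":[-55,0,-18],"turn":0},{"offset":[-62,0,-20],"turn":0},{"offset":[-69,0,-22],"turn":0},{"offset":[-76,0,-23],"turn":0},{"offset":[-82,0,-23],"turn":0},{"offset":[-88,0,-23],"turn":0},{"offset":[-92,0,-23],"turn":0}]'
python3 - <<'E'
from cell import r,camera
import cv2,numpy as np
s=r.sense();print(s['ee_pos'],s['orientation'],s['force'])
p,d=camera("scene");cv2.imwrite("pics/s5.png",cv2.resize(p[170:330,210:410,::-1],None,fx=3.5,fy=3.5))
E
```

```text
clock: 7.55
ee_pos: [0.4595, 0.2107, 0.1382]
orientation: [0.017, 1.0, -0.0, -0.0]
force: [0.3, -0.0, 0.5]
grip_width: 0.497
[0.45951635 0.21070112 0.13816771] [ 1.73983388e-02  9.99848632e-01 -6.48551105e-05 -7.88135118e-05] [ 0.30636931 -0.02979209  0.49388441]
```

View pics/s5.png

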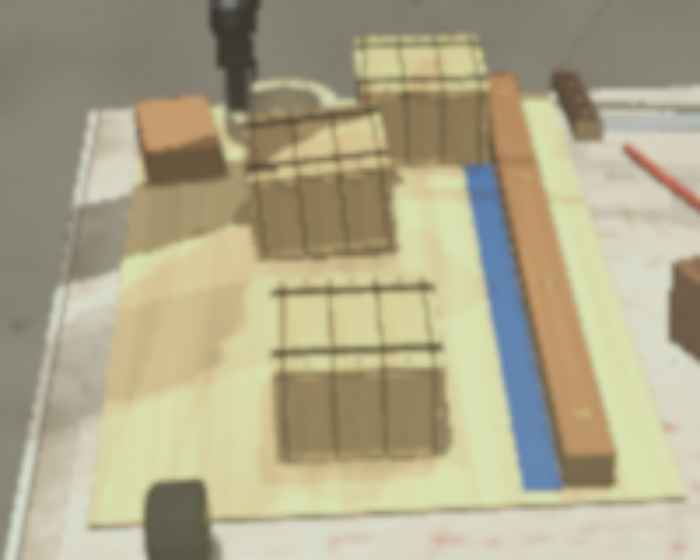

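```bash
python3 -m creep '[{"offset":[40,0,-20],"turn":0},{"offset":[80,-30,-40],"turn":0},{"offset":[120,-70,-60],"turn":0},{"offset":[150,-110,-80],"turn":0},{"offset":[150,-122,-90],"turn":0},{"offset":[150,-122,-90],"turn":0}]'
python3 - <<'E'
from cell import r,camera
from h import *
s=r.sense();print(s['ee_pos'],s['orientation'],s['force'])
p,d=camera("wrist");cv2.imwrite("pics/w6.png",p[:,:,::-1])
p,d=camera("top");cv2.imwrite("pics/t6.png",cv2.resize(p[170:320,140:430,::-1],None,fx=2.7,fy=2.7,interpolation=2));np.savez("pics/top6.npz",p=p,d=d)
W=cloud("top",d)
w=W.reshape(-1,3);w=w[(w[:,2]>.065)&(w[:,2]<.095)&(w[:,0]>.44)&(w[:,0]<.66)]
for nm,a,b in(("L",.13,.285),("R",-.12,.05),("W",.3,.43)):
    q=w[(w[:,1]>a)&(w[:,1]<b)];print(nm,len(q),np.median(q[:,2]),rect(q),q.min(0),q.max(0))
E
```

```text
clock: 8.35
ee_pos: [0.3057, 0.0938, 0.229]
orientation: [0.018, 1.0, 0.0, 0.001]
force: [0.5, -0.2, -1.1]
grip_width: 0.5
[0.30570205 0.09384834 0.22896673] [1.81630737e-02 9.99834383e-01 4.01232559e-04 1.07115325e-03] [ 0.49761168 -0.21782904 -1.09417244]
L 1606 0.07836083261889434 (array([516.2, 215.8]), array([106.5, 110.4]), 1.03) [0.46219359 0.16041257 0.06529536] [0.56948497 0.27177947 0.09048131]
R 1611 0.07829853384782252 (array([528.8, -37.8]), array([110.1, 108.5]), 89.67) [ 0.47454314 -0.09309589  0.06560527] [0.58299227 0.017453   0.09194653]
W 1587 0.07819592798872896 (array([601.3, 360.2]), array([112.4, 108.8]), 88.99) [0.5463379  0.30337637 0.06617701] [0.65545904 0.41658132 0.09148424]
```

View pics/w6.png

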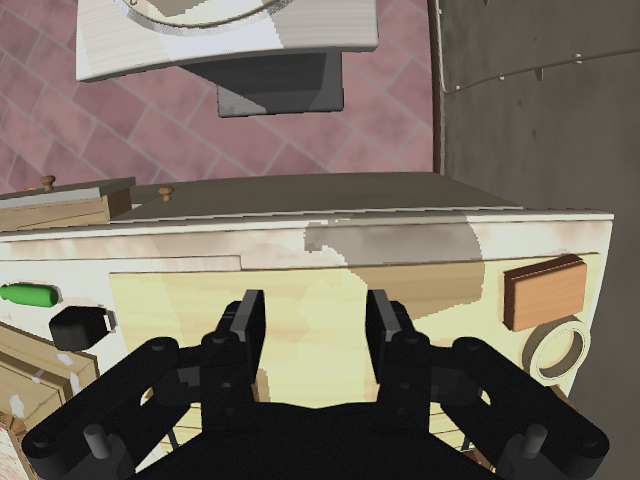

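View pics/t6.png

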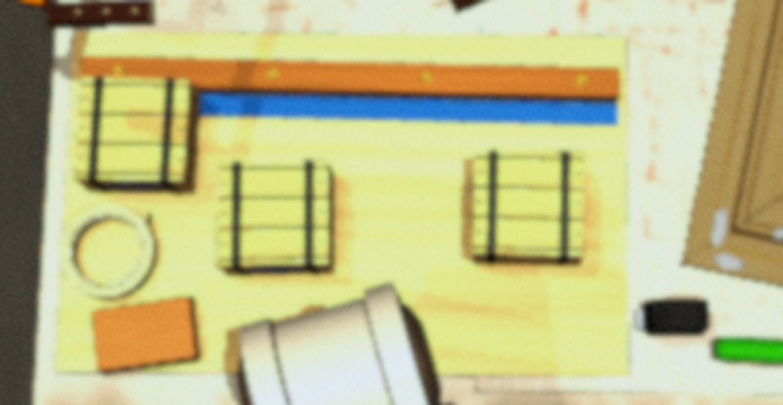

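Run:
```python
from h import *
p=np.load("pics/top6.npz")["p"]; p0=np.load("pics/top0.npz")["p"]
im=[]
for nm,c,x,hw in (("W",(.360),.547,1),("L",.2148,.463,1),("R",-.0378,.475,1)):
    a=proj("top",np.array([[x,c+.055,.079],[x,c-.055,.079],[x,c-.055,.009],[x,c+.055,.009]]));print(nm,np.round(a,1).tolist())
    u0,v0=int(a[:,0].min())-4,int(a[:,1].min())-8
    q=p[v0:v0+24,u0:u0+60]
    im.append(cv2.resize(q,None,fx=12,fy=8,interpolation=0)[:,:,::-1])
    m=p[int(round(a[0,1])):int(round(a[2,1]))+1,int(a[0,0])+2:int(a[1,0])-1].astype(int)
    print(m.shape,(m[...,2]-m[...,0]).max(1),np.round(m.mean(1)))
cv2.imwrite("pics/t6z.png",np.vstack(im))
```

```text
W [[167.4, 237.0], [208.2, 237.3], [212.8, 242.2], [173.6, 242.0]]
(6, 38, 3) [-16  -8 -10 -35 -64 -68] [[104. 101.  58.]
 [ 69.  61.  42.]
 [ 72.  64.  45.]
 [109. 100.  61.]
 [166. 157.  90.]
 [209. 199. 115.]]
L [[220.1, 268.3], [261.4, 268.6], [263.9, 272.3], [224.3, 272.0]]
(5, 38, 3) [-16 -12 -13 -49 -68] [[119. 116.  63.]
 [ 77.  68.  45.]
 [ 85.  76.  51.]
 [141. 130.  75.]
 [194. 183. 103.]]
R [[315.0, 264.5], [356.2, 264.8], [354.9, 268.7], [315.3, 268.4]]
(5, 39, 3) [-14 -18 -48 -81 -89] [[101.  89.  47.]
 [ 88.  70.  36.]
 [123. 102.  53.]
 [178. 155.  83.]
 [215. 192. 106.]]
```

View pics/t6z.png

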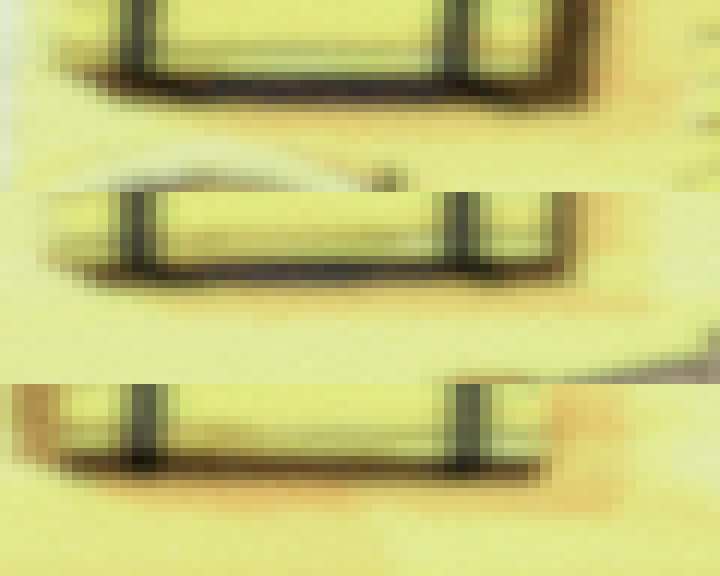

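In the top view the underside strip of the waiting crate and the left crate shows a dark bluish middle. The right crate's strip is plain brown. I confirm with the wrist camera turned a quarter.

```bash
python3 -m creep '[{"offset":[8,6,15],"turn":0.18},{"offset":[8,12,30],"turn":0.36},{"offset":[8,18,45],"turn":0.54},{"offset":[8,24,60],"turn":0.72},{"offset":[8,30,70],"turn":0.9},{"offset":[8,36,80],"turn":1.08},{"offset":[8,42,90],"turn":1.26},{"offset":[8,46,99],"turn":1.44},{"offset":[8,46,99],"turn":1.53},{"offset":[8,46,99],"turn":1.53}]'
python3 - <<'E'
from cell import r,camera
from h import *
s=r.sense();print(s['ee_pos'],s['orientation'],s['force'])
p,d=camera("wrist");cv2.imwrite("pics/w7.png",p[:,:,::-1])
E
```

```text
clock: 9.7
ee_pos: [0.2985, 0.1408, 0.1282]
orientation: [0.704, 0.71, -0.001, -0.0]
force: [-0.1, 0.1, -0.3]
grip_width: 0.503
[0.29845331 0.14078369 0.12821086] [ 7.04374997e-01  7.09827067e-01 -1.09300778e-03 -4.50734060e-04] [-0.13480973  0.11826484 -0.28721869]
```

View pics/w7.png

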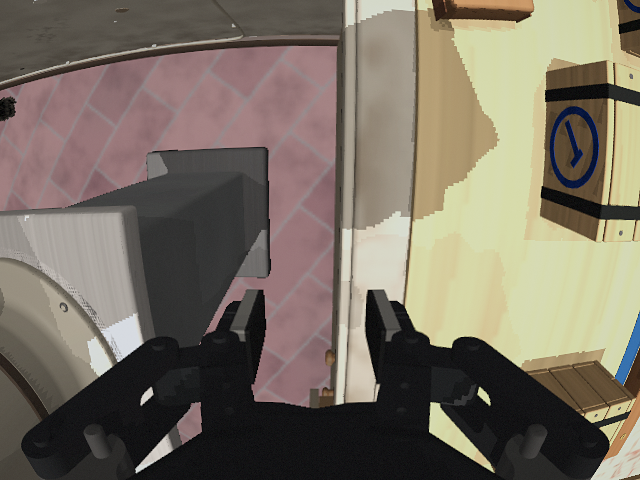

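The wrist view shows the blue ring with tick at (575,147) on the left crate, so it is crate_a. The right crate at (580,390) is the plain one. I turn back, lower behind the left crate and push.

```bash
python3 -m creep '[{"offset":[10,10,0],"turn":-0.18},{"offset":[20,20,0],"turn":-0.36},{"offset":[30,30,10],"turn":-0.54},{"offset":[40,40,20],"turn":-0.72},{"offset":[50,50,30],"turn":-0.9},{"offset":[60,60,40],"turn":-1.08},{"offset":[70,70,50],"turn":-1.26},{"offset":[76,85,65],"turn":-1.44},{"offset":[76,101,78],"turn":-1.546},{"offset":[76,101,78],"turn":-1.546}]' 0.3
python3 - <<'E'
from cell import r,camera
from h import *
s=r.sense();print(s['ee_pos'],s['orientation'],s['force'])
z=np.load("pics/top6.npz");W=cloud("top",z["d"]);p=z["p"].astype(int)
# cleat near edge: height step per column
xs=[];ys=[]
for u in range(222,364,3):
    col=W[185:225,u]; m=(col[:,2]>.029)
    q=col[m]; xs.append(q[:,0].min());ys.append(q[np.argmin(q[:,0]),1])
f=np.polyfit(ys,xs,1);print("cleat near (m,b)",f,"at .216",np.polyval(f,.216),"resid",np.std(np.polyval(f,ys)-xs))
for nm,a,b in(("L",.17,.26),("R",-.08,.005),("W",.315,.405)):
  for side in("near","far"):
    w=W.reshape(-1,3);w=w[(w[:,2]>.070)&(w[:,2]<.09)&(w[:,0]>.44)&(w[:,0]<.67)&(w[:,1]>a)&(w[:,1]<b)]
    bins=np.arange(a,b,.004);X=[];Y=[]
    for t in bins:
        k=w[(w[:,1]>=t)&(w[:,1]<t+.004)]
        if len(k)>5: X.append(k[:,0].min() if side=="near" else k[:,0].max());Y.append(t+.002)
    g=np.polyfit(Y,X,1);print(nm,side,g[0],np.polyval(g,(a+b)/2))
E
```

```text
clock: 11.0
ee_pos: [0.399, 0.2168, 0.0499]
orientation: [0.009, 1.0, -0.001, -0.001]
force: [-0.9, -0.9, -0.6]
grip_width: 0.703
[0.39901589 0.21677533 0.04989353] [ 8.93787397e-03  9.99959165e-01 -6.37865195e-04 -1.17283832e-03] [-0.85992434 -0.93184232 -0.59529171]
cleat near (m,b) [0.34262426 0.57329882] at .216 0.6473056633585886 resid 0.13736304165895194
L near -0.010027501575438524 0.46428626903796333
L far -0.012034479776092209 0.5678971900665958
R near 0.08817290797485774 0.47751292358478253
R far 0.011148116025518993 0.5802548183015587
W near 0.044856424794189775 0.5490873567791368
W far 0.010974433706310537 0.652600062376636
```

```bash
python3 -m creep '[{"offset":[-25,0,0],"turn":0},{"offset":[-42,0,0],"turn":0},{"offset":[-50,0,0],"turn":0},{"offset":[-57,0,0],"turn":0},{"offset":[-65,0,0],"turn":0},{"offset":[-73,0,0],"turn":0},{"offset":[-81,0,0],"turn":0},{"offset":[-89,0,0],"turn":0},{"offset":[-97,0,0],"turn":0},{"offset":[-104,0,0],"turn":0},{"offset":[-111,0,0],"turn":0},{"offset":[-117,0,0],"turn":0},{"offset":[-120,0,0],"turn":0}]'
cat > look.py <<'E'
import sys
from cell import r,camera
from h import *
n=sys.argv[1]
s=r.sense();print(s['ee_pos'],s['orientation'],s['force'],s['moment'])
p,d=camera("scene");a=cv2.resize(p[180:300,230:390,::-1],None,fx=4.6,fy=4.6,interpolation=2);cv2.imwrite(f"pics/s{n}.png",a)
p,d=camera("top");np.savez(f"pics/top{n}.npz",p=p,d=d);cv2.imwrite(f"pics/t{n}.png",cv2.resize(p[180:300,150:310,::-1],None,fx=4.6,fy=4.6,interpolation=2))
W=cloud("top",d).reshape(-1,3)
for nm,a,b,za,zb in(("L",.17,.25,.07,.09),("R",-.08,.005,.07,.09),("W",.315,.405,.07,.09),("cleat-",-.1,.12,.03,.045)):
  w=W[(W[:,2]>za)&(W[:,2]<zb)&(W[:,0]>.44)&(W[:,0]<.70)&(W[:,1]>a)&(W[:,1]<b)]
  o=[]
  for q in(3,97):
    X=[];Y=[]
    for t in np.arange(a,b-.004,.004):
        k=w[(w[:,1]>=t)&(w[:,1]<t+.004)]
        if len(k)>5: X.append(np.percentile(k[:,0],q));Y.append(t+.002)
    X=np.array(X);Y=np.array(Y)
    for _ in range(3):
        g=np.polyfit(Y,X,1);e=abs(np.polyval(g,Y)-X);m=e<max(.002,2*np.median(e));X,Y=X[m],Y[m]
    o+=[round(g[0],4),round(np.polyval(g,(a+b)/2),4), round(np.polyval(g,.21),4)]
  print(nm,"near slope,x,x@.21 | far",o)
E
python3 look.py 8
```

```text
clock: 12.62
ee_pos: [0.5195, 0.2146, 0.0512]
orientation: [0.009, 1.0, -0.0, -0.0]
force: [-2.9, -0.4, 0.4]
grip_width: 0.698
[0.51952499 0.21458567 0.05123823] [ 9.46594046e-03  9.99955196e-01 -2.68795780e-05 -3.02332063e-05] [-2.93970265 -0.44185944  0.40199796] [0.02195544 0.46112832 0.05007292]
L near slope,x,x@.21 | far [np.float64(2.1105), np.float64(0.6112), np.float64(0.6112), np.float64(0.0505), np.float64(0.6311), np.float64(0.6311)]
R near slope,x,x@.21 | far [np.float64(-0.0138), np.float64(0.479), np.float64(0.4756), np.float64(0.0058), np.float64(0.5774), np.float64(0.5788)]
W near slope,x,x@.21 | far [np.float64(0.0697), np.float64(0.55), np.float64(0.5396), np.float64(1.8668), np.float64(0.5963), np.float64(0.3163)]
cleat- near slope,x,x@.21 | far [np.float64(0.7755), np.float64(0.6036), np.float64(0.7587), np.float64(0.0177), np.float64(0.6797), np.float64(0.6832)]
```

View pics/s8.png

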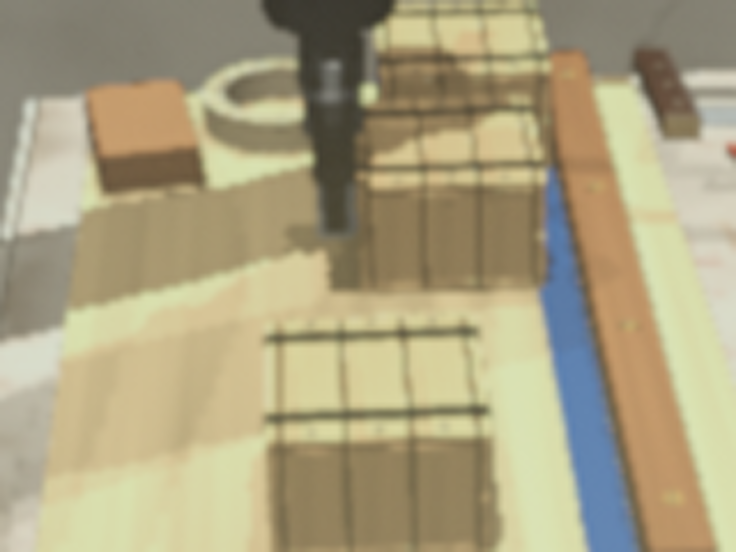

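View pics/t8.png

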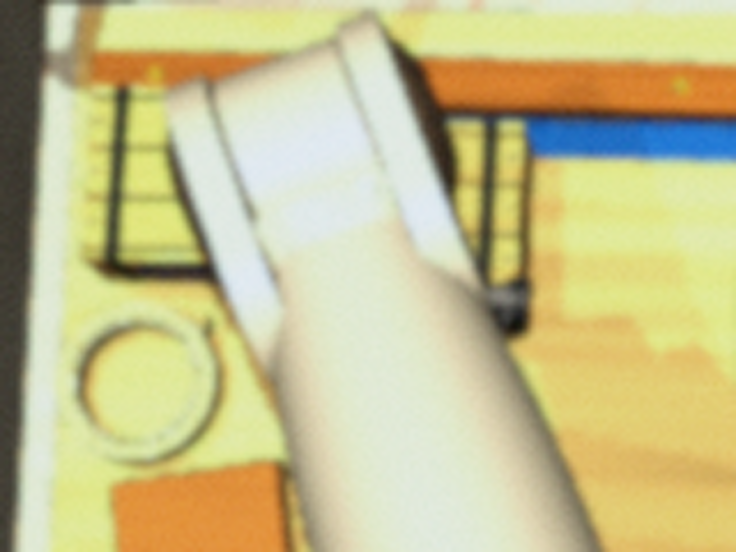

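The lid is just short of the cleat: the top view shows a gap of about 6 zoomed pixels at (527,119). I creep on and watch the force.

```bash
python3 -m creep '[{"offset":[-3,0,0],"turn":0},{"offset":[-6,0,0],"turn":0},{"offset":[-8,0,0],"turn":0},{"offset":[-9,0,0],"turn":0}]'; python3 -m creep '[{"offset":[-2,0,0],"turn":0},{"offset":[-3,0,0],"turn":0}]'
```

```text
clock: 13.22
ee_pos: [0.5282, 0.2145, 0.0514]
orientation: [0.009, 1.0, 0.0, -0.0]
force: [-4.2, 0.7, 1.1]
grip_width: 0.699
clock: 13.48
ee_pos: [0.5313, 0.2144, 0.0513]
orientation: [0.009, 1.0, 0.0, -0.0]
force: [-4.5, -0.6, 1.9]
grip_width: 0.699
```

```bash
for i in 1 2 3; do python3 -m creep '[{"offset":[-1,0,0],"turn":0},{"offset":[-2,0,0],"turn":0}]' | grep -E "ee_pos|force"; done; python3 look.py 9 | head -1
```

```text
ee_pos: [0.5332, 0.2144, 0.0513]
force: [-4.3, 0.3, 2.4]
ee_pos: [0.5353, 0.2143, 0.0513]
force: [-3.7, 0.3, 2.2]
ee_pos: [0.5372, 0.2143, 0.0513]
force: [-4.2, 0.6, 2.1]
[0.53724045 0.21428033 0.05128978] [ 9.39864622e-03  9.99955832e-01  4.01790466e-07 -2.12348213e-06] [-4.17571357  0.59488089  2.12698286] [0.06174007 0.68899623 0.02958767]
```

View pics/t9.png

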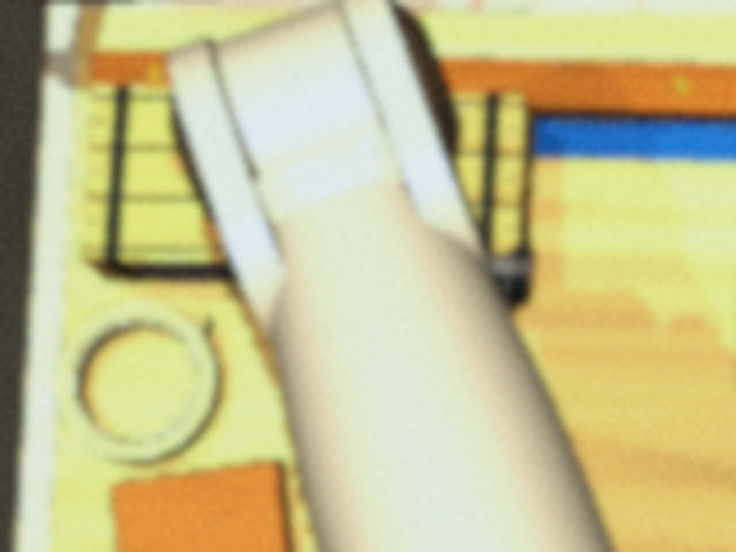

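```bash
for i in 1 2 3; do python3 -m creep '[{"offset":[-1,0,0],"turn":0},{"offset":[-1.5,0,0],"turn":0}]' | grep -E "ee_pos|force"; done
```

```text
ee_pos: [0.5387, 0.2142, 0.0512]
force: [-3.6, -0.9, 1.9]
ee_pos: [0.5392, 0.2141, 0.0511]
force: [-10.9, -2.0, 4.3]
ee_pos: [0.5392, 0.214, 0.0511]
force: [-20.8, -1.2, 9.9]
```

```bash
python3 -m creep '[{"offset":[-1,0,0],"turn":0},{"offset":[-1,0,0],"turn":0}]' | grep -E "ee_pos|force"; python3 -m creep '[{"offset":[2,0,0],"turn":0},{"offset":[5,0,0],"turn":0},{"offset":[20,0,0],"turn":0},{"offset":[60,0,0],"turn":0},{"offset":[110,0,-20],"turn":0},{"offset":[160,0,-60],"turn":0},{"offset":[210,0,-100],"turn":0},{"offset":[240,0,-120],"turn":0},{"offset":[240,0,-120],"turn":0}]'; python3 look.py 10
```

```text
ee_pos: [0.5392, 0.2139, 0.0509]
force: [-24.2, -0.7, 11.7]
clock: 16.45
ee_pos: [0.3018, 0.2192, 0.1733]
orientation: [0.008, 1.0, 0.001, 0.002]
force: [0.5, 0.1, 0.3]
grip_width: 0.697
[0.30179497 0.2191691  0.17332485] [0.00848721 0.99996087 0.00146153 0.00202146] [0.49593749 0.1098417  0.26196158] [ 0.03288319 -0.0012824  -0.05782155]
L near slope,x,x@.21 | far [np.float64(0.036), np.float64(0.5513), np.float64(0.5513), np.float64(0.0337), np.float64(0.6496), np.float64(0.6496)]
R near slope,x,x@.21 | far [np.float64(0.0071), np.float64(0.4795), np.float64(0.4812), np.float64(0.0049), np.float64(0.5771), np.float64(0.5783)]
W near slope,x,x@.21 | far [np.float64(0.0105), np.float64(0.5508), np.float64(0.5492), np.float64(0.0152), np.float64(0.6496), np.float64(0.6473)]
cleat- near slope,x,x@.21 | far [np.float64(0.9716), np.float64(0.586), np.float64(0.7804), np.float64(0.0183), np.float64(0.6794), np.float64(0.6831)]
```

View pics/t10.png

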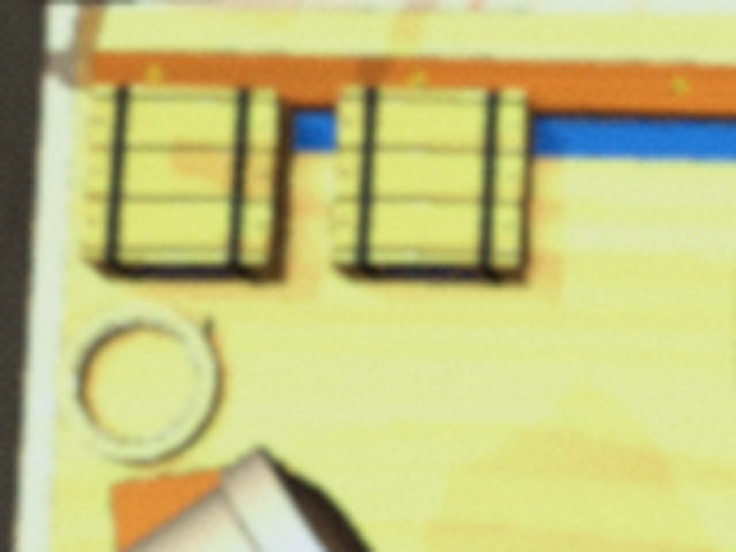

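View pics/s10.png

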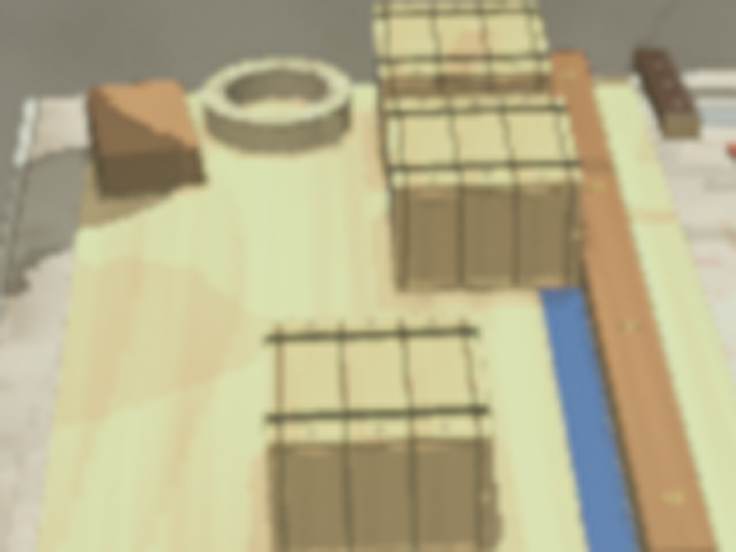

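The pushed crate now lies in line with the waiting crate, its lid edge (337,92)–(527,95) covering the tape. The depth-fitted slope (0.034) disagrees with the picture, so I check squareness with image edges.

```bash
cat > sq.py <<'E'
from cell import camera,calibration
from h import *
im=np.mean([camera("top")[0].astype(float) for _ in range(4)],0); g=im.mean(2)
def line(u0,u1,va,vb,sgn,h,ch=None):
    a=g if ch is None else im[...,ch]
    U=[];V=[]
    for u in range(u0,u1):
        c=cv2.resize(a[va:vb,u:u+1],None,fx=1,fy=1)[:,0]; dg=sgn*np.diff(c); k=int(np.argmax(dg))
        if 0<k<len(dg)-1:
            den=dg[k-1]-2*dg[k]+dg[k+1]; k2=k+.5*(dg[k-1]-dg[k+1])/den if den else k
            U.append(u);V.append(va+k2+.5)
    U=np.array(U,float);V=np.array(V)
    for _ in range(4):
        f=np.polyfit(U,V,1);e=abs(np.polyval(f,U)-V);m=e<max(.3,2*np.median(e));U,V=U[m],V[m]
    c=calibration("top");K=c["K"];T=c["camera_from_world"];R=T[:3,:3];o=-R.T@T[:3,3]
    P=[]
    for u in(u0,u1):
        v=np.polyval(f,u);dd=R.T@np.array([(u-K[0,2])/K[0,0],-(v-K[1,2])/K[1,1],-1]);P.append(o+dd*(h-o[2])/dd[2])
    s=(P[1][0]-P[0][0])/(P[1][1]-P[0][1]);return round(s,4),np.round((P[0]+P[1])/2,4),round(np.std(e),2)
b=lambda *p:proj("top",np.array(p))
for nm,yc,xn,xf in(("L",.2138,.549,.652),("W",.360,.549,.654),("R",-.038,.475,.58)):
    for side,x,s in(("near",xn,-1),("lid",xf,-1 if nm=="R" else 1)):
        q=b([x,yc+.025,.079],[x,yc-.025,.079]);u0,u1=int(q[0,0]),int(q[1,0])
        v=q[:,1].mean();print(nm,side,line(u0,u1,int(v-4),int(v+5),s,.079,2 if side=="lid" else None))
q=b([.683,.12,.037],[.683,-.1,.037]);v=q[:,1].mean()
print("cleat far",line(int(q[0,0]),int(q[1,0]),int(v-5),int(v+5),-1,.037))
q=b([.651,.12,.037],[.651,-.1,.037]);v=q[:,1].mean()
print("cleat near",line(int(q[0,0]),int(q[1,0]),int(v-5),int(v+5),-1,.037,0))
E
python3 sq.py
```

```text
L near (np.float64(0.0013), array([0.5487, 0.2155, 0.079 ]), np.float64(0.02))
L lid (np.float64(0.017), array([0.655 , 0.2149, 0.079 ]), np.float64(0.06))
W near (np.float64(-0.0026), array([0.548 , 0.3609, 0.079 ]), np.float64(0.02))
W lid (np.float64(0.0251), array([0.6553, 0.3621, 0.079 ]), np.float64(0.07))
R near (np.float64(0.0202), array([ 0.4756, -0.0376,  0.079 ]), np.float64(0.03))
R lid (np.float64(-0.0548), array([ 0.5809, -0.0372,  0.079 ]), np.float64(0.08))
cleat far (np.float64(0.0179), array([0.6821, 0.0113, 0.037 ]), np.float64(0.09))
cleat near (np.float64(0.017), array([0.6509, 0.0124, 0.037 ]), np.float64(0.08))
```

Run:
```python
from cell import r,camera,workorder
from h import *
p,d=camera("top");W=cloud("top",d)
for nm,(u0,u1,v0,v1),(zl,zh) in [("wait",(160,213,192,246),(.07,.09)),("tape",(375,410,275,300),(.05,.08)),("R",(300,362,215,275),(.07,.09))]:
    w=W[v0:v1,u0:u1].reshape(-1,3); w=w[(w[:,2]>zl)&(w[:,2]<zh)];print(nm,rect(w))
s=r.sense();print(s['clock'],s['ee_pos'],s['force'])
print(workorder.job_done())
```

```text
wait (array([601.4, 360.2]), array([111.8, 107.3]), 88.76)
tape (array([ 419. , -188.9]), array([32.9, 57.6]), 1.76)
R (array([529. , -37.7]), array([110. , 107.5]), 89.7)
16.8 [0.30298017 0.2184301  0.17037658] [ 0.33652054 -0.02120807 -0.09336122]
the job is handed in; nothing more can be done
None
```

I tipped both crates onto their backs and pushed the stamped one against the cleat. I handed the job in at about 16.8 s with the arm clear.

- **Tipping:** I tipped the right crate first, then the left, with fingertips near the top of the near face. The force was about 2 N on the right crate partway through its tip; I took no reading partway through the left one. The wrist camera then showed the blue stamp on the left crate, so that one is crate_a.
- **Pushing:** I pushed crate_a until it stopped at the cleat. The force rose from about 4 N to 24 N with no further travel, and then I backed off.
- **Final position:** The image edges put the lid at x ≈ 0.655 m and the cleat face at about 0.654 m there. The lid slope (0.017) matches the cleat's (0.0175).
- **Other objects:** crate_b lies on its back about 7 cm short of the line. The waiting crate and the tape measure read unmoved. I did not re-measure the sanding block or the screwdriver, but I never worked near them.

**Measurements that disagreed:** A depth-based fit gave crate_a's lid slope as 0.034, and the fit to its near edge gave 0.001. The near-edge fit is similarly off on the waiting crate. I relied on the lid edge and the force rise instead.

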